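# Unlatch a flat case by the notch in its rear edge

### The arm

A 6-joint arm with a two-finger parallel gripper is mounted at the origin on a cart in front of the work surface, level with it; the furniture and walls round the work are solid. World frame = base frame: x ahead of the robot, y to its left, z up, the work surface at z = 0. Lengths are in mm, angles in rad, forces in N, time in s.
With the tool pointing down it reaches from about 325 to 775 mm from the base axis. Payload 5.5 kg.
Tool frame: the origin (TCP) lies between the finger pads; the fingertips stand ahead of it and the grasp point (between the pads) lies 8 mm behind it (ctrl.tcp_to_tips is the z of the fingertips in the tool frame, in mm); z points along the fingers, x is the direction in which the jaws open and shut, and the axes are right-handed (so a half turn about z gives the same grasp; the last joint's range is limited). The gripper opens to 85 mm and grips with 20 to 120 N. Pads are 22 mm wide; open, the fingers measure 114 mm over their backs; the gripper's body (76 mm by 85 mm) begins 54 mm behind the grasp point. The pads swing forward as they close: fully open they stand 13 mm farther back than shut.
Start: joints at [1.177, 0.091, 1.231, -0, 1.82, -0.057], TCP at [198.286, 566.303, 242.275] pointing down, gripper open.
Joint ranges: [-2.87, 2.87], [-0.86, 2.18], [0.17, 2.46], [-1.51, 4.65], [0.06, 2.69], [-2.65, 2.65]. Speed limits (rad/s): [2.57, 2.57, 3.01, 3.14, 3.14, 3.14].

### API

Orientations are given as a unit quaternion [x, y, z, w].
In Python, from bench import ctrl gives the robot as it stands.
- The arm moves only by the tool play_rows, never from a script. Its argument "targets" is a list of rows, each a list of 3 entries, a list of its own where there are three numbers: the shift along the tool's x, y, z in mm, then the turn, a rotation vector about the tool's x, y, z in degrees, then the finger opening in mm, from 0 to 85.4. In form: [[[dx, dy, dz], [ax, ay, az], gripper], ...]. A call has 1 to 20 rows; each row shifts and turns the commanded pose from where the row before left it, along the tool's axes as they then stand; what a row does not reach is not made up. A row lasts 1/10 s, in which the tool goes at most 50 mm and 8.59 degrees, less where a joint would pass 70% of its speed; a pose out of reach is approached as far as the arm can. A call with a gripper value outside its range is refused whole. The fingers move at their own pace and stop on an object; "newtons" is the grip in N (left out, the last holds). Time passes only in rows, so rows that do not move let the fingers close. It gives the time, the measured TCP pose, the force and the opening at its end, in the units of the state.
- ctrl.sense(): the state, without advancing time (a new reading comes with each control period).
- ctrl.read_camera(name): name is "scene" or "top" or "wrist"; returns a dict with "frame" (480x640x3 uint8, blue, green, red), "range_z" (480x640 float32, mm along the optical axis (not along the pixel's ray), 0 where there is no reading), "vertical_fov" (degrees; the focal length in pixels is half the picture's height over the tangent of half this angle, whatever the lens; pixels are square), "cx", "cy" (the principal point, pixels), "rvec" (rotation vector, rad) and "tvec" (3), from world to camera coordinates, as OpenCV has them; the wrist camera has in their place "hand_eye" (4x4, takes a point from camera to tool coordinates, whose origin is the TCP and whose axes are the tool frame's). Camera axes: x right, y down, z forward; pixel columns grow to the right and rows downward; lengths in mm; the calibration is good to about 2 mm. A picture is of the moment at which its call begins: read the wrist's pose just before it.
- ctrl.hand_in(): hands the job in, once; it reports no verdict.
The state is a dict: "time_s": time; "joints": joint angles; "joint_velocities": joint speeds; "tau": joint torques, N m; "tool_pos": TCP position; "orientation": TCP orientation; "wrist_force": force on the tool from outside, world axes, zero at the start; "ft_torque": the same for the moment, N m; "opening": opening from 0.0 (shut) to 1.0 (fully open).
Only numpy, scipy, OpenCV 4.12 (cv2) and the standard library are available. Lean on these libraries where they do the work, as an engineer would, in place of code of your own. Each camera call takes 0.05 s, during which the arm holds its last target. There are 200 camera calls.

### The job

The flat wooden case on the bench has a finger notch somewhere in its rear edge, on the side away from you, with the release key inside. You cannot see it from your side, but a closed fingertip run lightly along that edge will find it. Press the key in the notch fully home, so that the lid pops up and stays ajar, then take the hand clear. Grasp nothing, do not push or pry at the lid, and leave the things standing around undisturbed.

Things in the scene. Friction and masses are not known exactly. Their poses are not given: they have to be found in the camera images.
- tool_case: flat wooden case fixed to the bench, 100 mm deep (its x), 272 mm wide (its y), 45 mm high. Origin: centre of its underside, on the bench; its x points from the front (near the robot) to the rear, z up. The front 70 mm is a tray under a lid hinged at its front edge; behind it runs the plain grey latch rail, 42 mm high, 30 mm deep, that forms the rear edge.
- rear_edge (a point): middle of the case's rear edge, on the rail's rear face: case x = 50 mm, y = 0, 21 mm above the bench. The rear face is the plane through it square to the case's x; flat and rigid but for the notch, whose place is not told and changes each time: its centre lies somewhere from case y = -104 to +104 mm.
- rear_edge_left (a point): left end of the rear edge (case y = +136 mm), same face and height. The end 6 mm is a wooden cheek flush with the rail, as at the right end. The notch is cut into the rear face: 44 mm wide along y, open to the rear and at the top, floor 4 mm above the bench, the side walls 4 mm thick.
- rear_edge_right (a point): right end of the rear edge (case y = -136 mm), same face and height. The release key is the back of the notch: an upright grey plate 42 mm wide, 6 to 39 mm above the bench, its face 14 mm in from the rear face when not pressed.
- release_key (a joint): how far the release key is pressed, m: 0 as it stands, 0.010 fully home. It moves towards the front of the case (against the case's x axis), takes about 5 N, and stays where it is left.
- case_lid (a joint): opening of the lid, rad: 0 shut, 0.3 popped up (its rear edge has then risen about 20 mm). It is geared to the key: 0.03 rad for each mm of key travel.
- wood_rib: bystander, loose: oval wooden potter's rib, 38x89x8 mm, lying flat left of the case; origin at the centre of its underside. To be left alone.
- carved_disc_1: bystander, loose: round carved disc, 40 mm across, 11 mm high, right of the case; origin at the centre of its underside. To be left alone.
- carved_disc_3: bystander, loose: small thick carved disc, 28 mm across, 18 mm high, right of the case; origin at the centre of its underside. To be left alone.
- pigment_jar: bystander, loose: glass jar with a black screw lid, 51 mm across, 63 mm high, behind the case; origin at the centre of its underside. To be left alone.
- wood_cube: bystander, loose: wooden cube, 38 mm, behind the case; origin at the centre of its underside. To be left alone.
- wood_post: bystander, loose: upright wooden post, 30x32x75 mm, behind the case; origin at the centre of its underside. To be left alone.
- egg_stone: bystander, loose: egg-shaped stone, 34x44x26 mm, left of the case; origin at the centre of its underside. To be left alone.
There are look-alikes about, which are no part of the job. What is shaped like the part that bears release_key but yellow is not meant.

How it is judged (in metres and radians):
On the way:
1. a finger presses the release key in the notch home (value of joint release_key above 0.0085 m and contact force between the fingers and release_key above 1 N), for 0.1 s.
At the end, for the whole second after the job is handed in: The release key has been pressed home by a finger (at least 8.5 of its 10 mm) and has stayed in (at least 8 mm), and the lid stands ajar and still (at least 0.23 of 0.3 rad) (value of joint release_key above 0.008 m and value of joint case_lid above 0.23 rad and velocity of joint case_lid below 0.05 rad/s); the robot touches nothing.
It fails at once if the lid is pushed or pried by the robot (contact force between any of the arm, the fingers and case_lid above 2 N).
It fails at once if a bystander is moved by more than 20 mm or lifted (distance of any of wood_rib, carved_disc_1, carved_disc_3, pigment_jar, wood_cube, wood_post, egg_stone from where it was at the start of the episode above 0.02 m).
It also fails if it takes over 72 s, if anything falls off the work surface, if the arm or the gripper's body presses on something with over 40 N, if the wrist force passes 120 N, or if a joint passes its speed limit or range.

## Working session

There is one attempt and no reset: what is moved stays moved. The work goes in short steps, Python scripts to look and compute and a tool call to move; the robot and the scene stay as the last step left them, time stands still between calls to the robot, and variables do not carry over. Pictures are saved under pics/ and viewed, about 8 in all and at most 12, crops included, and the job is handed in when it is done.

Besides the shell and the picture viewer there is one more tool, called after "Emit:" as name(argument=value, ...) on one line, values as JSON. play_rows: Moves the arm, as the interface text tells. Its arguments: {"type":"object","properties":{"targets":{"type":"array","items":{"type":"array"}},"newtons":{"type":"number"}},"required":["targets"]}

```bash
mkdir -p pics; ls; python3 - <<'E'
from bench import ctrl
import cv2,numpy as np
s=ctrl.sense();print({k:np.round(v,3) for k,v in s.items()},ctrl.tcp_to_tips)
for n in("scene","top"):
    d=ctrl.read_camera(n);cv2.imwrite(f"pics/{n}0.png",d["frame"]);np.savez(f"pics/{n}0.npz",**d)
    R=cv2.Rodrigues(np.array(d["rvec"]))[0];print(n,d["vertical_fov"],d["cx"],d["cy"],(-R.T@np.ravel(d["tvec"])).round(),R.round(2).tolist())
E
```

```text
pics
{'time_s': np.float64(0.0), 'joints': array([ 1.177,  0.092,  1.232, -0.   ,  1.82 , -0.057]), 'joint_velocities': array([-0.001, -0.001, -0.001,  0.   ,  0.   , -0.001]), 'tau': array([ 3.0000e-03, -4.5871e+01, -4.1805e+01,  0.0000e+00,  1.1000e-02,
       -0.0000e+00]), 'tool_pos': array([198.183, 566.045, 241.148]), 'orientation': array([ 0.816,  0.579, -0.001,  0.001]), 'wrist_force': array([-0.411, -0.984,  0.316]), 'ft_torque': array([0.053, 0.02 , 0.017]), 'opening': np.float64(1.005)} 11.0
scene 51.39332642272612 311.62153549835483 241.3959851632202 [-130. -353.  826.] [[0.43, -0.9, -0.02], [-0.64, -0.28, -0.72], [0.64, 0.32, -0.7]]
top 48.14124962166446 317.21698374881055 239.2761190067588 [ 458.    0. 1235.] [[0.02, -1.0, 0.0], [-1.0, -0.02, -0.08], [0.08, 0.0, -1.0]]
```

View pics/top0.png

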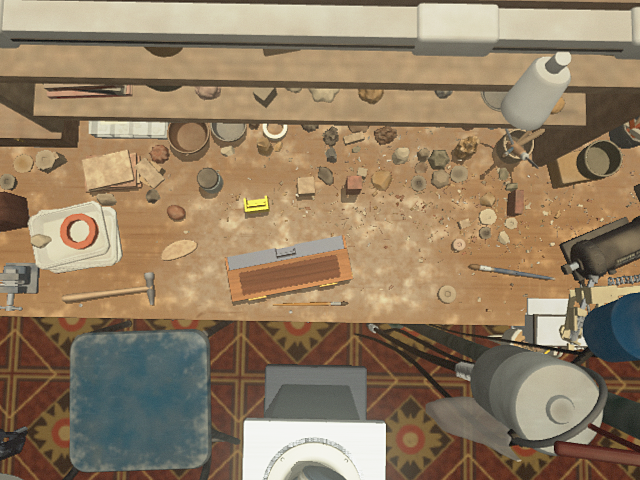

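View pics/scene0.png

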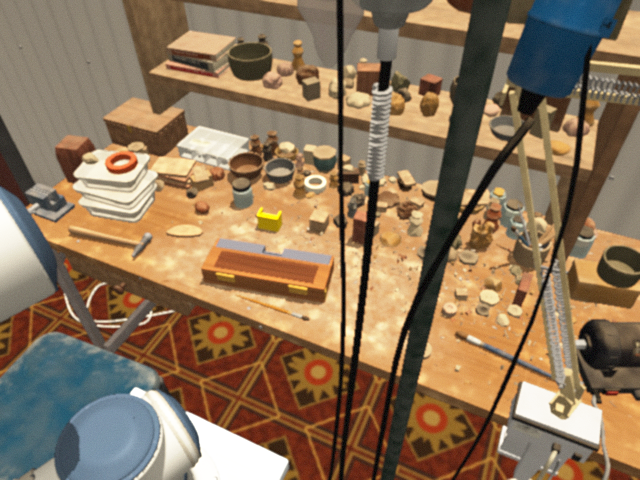

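The top view shows the case around (290,268), with the grey rail running (228,258) to (343,243). There is a notch-like darker patch near (286,252). The yellow look-alike is at (257,205), the cube at (306,187) and the post at (354,185). I'll measure the rail next and enlarge that part of the picture.

```bash
cat > h.py <<'E'
import cv2,numpy as np
def load(n): return dict(np.load(f"pics/{n}.npz"))
def cam(d):
    f=240/np.tan(np.radians(float(d["vertical_fov"]))/2);R=cv2.Rodrigues(np.array(d["rvec"]))[0]
    return f,R,np.ravel(d["tvec"])
def ray(d,uv,z):
    f,R,t=cam(d);uv=np.atleast_2d(uv).astype(float);C=-R.T@t
    v=np.c_[(uv[:,0]-d["cx"])/f,(uv[:,1]-d["cy"])/f,np.ones(len(uv))]@R
    return C+v*((z-C[2])/v[:,2])[:,None]
def cloud(d):
    f,R,t=cam(d);z=d["range_z"];u,v=np.meshgrid(range(640),range(480))
    P=np.stack([(u-d["cx"])/f*z,(v-d["cy"])/f*z,z],-1)
    return (P-t)@R
E
python3 - <<'E'
from h import *
d=load("top0");im=d["frame"];P=cloud(d)
hsv=cv2.cvtColor(im,cv2.COLOR_BGR2HSV)
m=((hsv[...,1]<60)&(hsv[...,2]>70)).astype(np.uint8); m[:228]=0;m[280:]=0;m[:,:215]=0;m[:,360:]=0
n,l,st,c=cv2.connectedComponentsWithStats(m);print(st[1:][st[1:,4]>20])
k=1+np.argmax(st[1:,4]);mm=(l==k).astype(np.uint8)
cs=max(cv2.findContours(mm,0,2)[0],key=cv2.contourArea)
b=cv2.boxPoints(cv2.minAreaRect(cs));print(b)
print(ray(d,b,42).round(1));print("z",np.percentile(P[l==k][:,2],[5,50,95]))
for nm,uv,z in[("yellow",(257,205),35),("rib",(180,250),8),("egg",(176,212),20),("jar",(209,178),63),("cube",(306,187),38),("post",(354,185),75),("d1",(447,294),11),("d3",(459,244),18)]:
    print(nm,ray(d,uv,z).round()[0],P[uv[1],uv[0]].round())
np.set_printoptions(linewidth=250)
# height map along rail
cv2.imwrite("pics/crop.png",cv2.resize(im[160:310,150:380],None,fx=3.4,fy=3.4,interpolation=cv2.INTER_CUBIC))
E
```

```text
[[ 227  235  117   35 1530]]
[[226.62805 256.54706]
 [341.18604 234.72649]
 [343.71558 248.00659]
 [229.1576  269.82715]]
[[514.9 201.7  42. ]
 [568.3 -52.   42. ]
 [538.7 -58.1  42. ]
 [485.5 195.1  42. ]]
z [ 1.64579412 39.70276153 43.63296903]
yellow [633. 138.  35.] [632. 138.  40.]
rib [530. 315.   8.] [530. 315.   6.]
egg [615. 324.  20.] [615. 323.  25.]
jar [687. 243.  63.] [688. 244.  58.]
cube [675.  29.  38.] [676.  29.  35.]
post [675. -77.  75.] [676. -77.  71.]
d1 [ 441. -295.   11.] [ 441. -296.    6.]
d3 [ 554. -321.   18.] [ 555. -323.   11.]
```

View pics/crop.png

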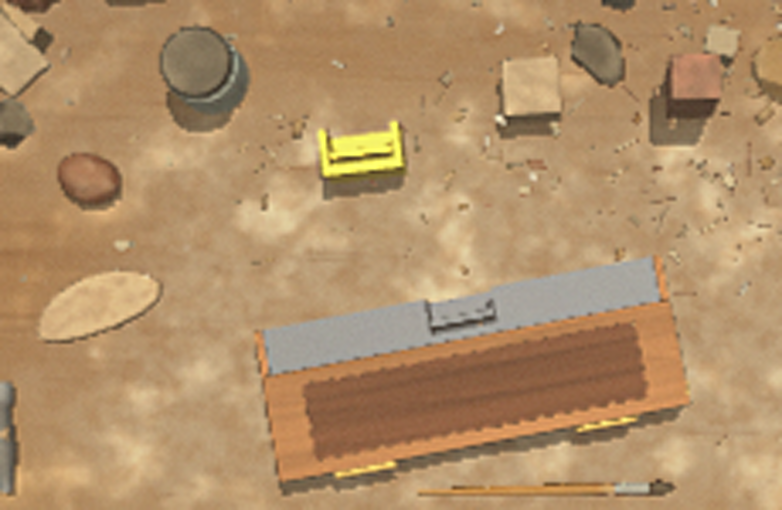

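The crop shows the notch plainly in the rail: its rear corners are at crop (427,302) and (495,292), with the grey key plate behind them. I'll work out where it is in the case frame and plan the approach.

```bash
python3 - <<'E'
from h import *
from scipy.spatial.transform import Rotation as Ro
d=load("top0")
q=ray(d,np.array([[150+427/3.4,160+302/3.4],[150+495/3.4,160+292/3.4]]),42)
A=np.array([514.9,201.7]);B=np.array([568.3,-52.]);O=(A+B)/2;ey=(A-B)/np.linalg.norm(A-B);ex=np.array([ey[1],-ey[0]])
yaw=np.degrees(np.arctan2(ex[1],ex[0]));print("O",O,"yaw",yaw,ex)
for p in q: print(p.round(1),"rear x",(p[:2]-O)@ex,"y",(p[:2]-O)@ey)
# depth: heights on rail in case frame
P=cloud(d)[225:280,215:360].reshape(-1,3);w=(P[:,:2]-O);cx=w@ex;cy=w@ey
lo=(P[:,2]<36)&(cx<-3)&(cx>-20)&(abs(cy)<125);print("low pts y",np.percentile(cy[lo],[0,5,50,95,100]),lo.sum())
n=q.mean(0)[:2];ny=(n-O)@ey
for g in(60,30,0,-12):print("pt at +x",g,(O+ny*ey+g*ex).round(1))
from bench import ctrl
s=ctrl.sense();print(Ro.from_quat(s["orientation"]).as_matrix().round(3))
E
```

```text
O [541.6   74.85] yaw 11.886381642421712 [0.97855797 0.2059716 ]
[534.1  93.4  42. ] rear x -3.5158737055955886 y 19.701095840164783
[541.5  49.1  42. ] rear x -5.419542222281853 y -25.19652597458222
low pts y [-120.74891274  -43.54402456    2.56605635   77.78825177  116.30503145] 143
pt at +x 60 [600.9  84.5]
pt at +x 30 [571.5  78.3]
pt at +x 0 [542.2  72.2]
pt at +x -12 [530.4  69.7]
[[ 0.33   0.944 -0.001]
 [ 0.944 -0.33  -0.002]
 [-0.002 -0.    -1.   ]]
```

Emit:
play_rows(newtons=40, targets=[[[0,0,0],[0,0,-7.8],0],[[0,0,0],[0,0,-7.8],0],[[0,0,0],[0,0,-7.8],0],[[0,0,0],[0,0,-7.8],0],[[-34,17,0],[0,0,0],0],[[-34,17,0],[0,0,0],0],[[-34,17,0],[0,0,0],0],[[-34,17,0],[0,0,0],0],[[-34,17,0],[0,0,0],0],[[-34,17,0],[0,0,0],0],[[-34,17,0],[0,0,0],0],[[-34,17,0],[0,0,0],0],[[-34,17,0],[0,0,0],0],[[-34,17,0],[0,0,0],0],[[-34,17,0],[0,0,0],0],[[-34,17,0],[0,0,0],0],[[0,0,0],[0,0,0],0],[[0,0,0],[0,0,0],0]])

```text
time_s: 1.9
tool_pos: [482.1, 208.6, 241.6]
orientation: [0.631, 0.776, -0.0, -0.001]
wrist_force: [0.0, 1.1, 1.1]
opening: -0.001
```

Emit:
play_rows(targets=[[[-30,15,0],[0,0,0],0],[[-30,15,0],[0,0,0],0],[[-30,15,0],[0,0,0],0],[[-30,15,0],[0,0,0],0],[[-26,15,0],[0,0,0],0],[[0,0,0],[0,0,0],0],[[0,0,0],[0,0,0],0],[[0,0,0],[0,0,0],0]])

```text
time_s: 2.7
tool_pos: [584.9, 83.4, 242.4]
orientation: [0.629, 0.777, 0.0, -0.0]
wrist_force: [-0.1, 0.4, 0.1]
opening: 0.002
```

```bash
python3 - <<'E'
from bench import ctrl
from h import *
from scipy.spatial.transform import Rotation as Ro
s=ctrl.sense();d=ctrl.read_camera("wrist");cv2.imwrite("pics/w1.png",d["frame"])
T=np.eye(4);T[:3,:3]=Ro.from_quat(s["orientation"]).as_matrix();T[:3,3]=s["tool_pos"]
np.savez("pics/w1.npz",T=T@np.array(d["hand_eye"]),**d);print(s["tool_pos"],s["joints"])
E
```

```text
[584.88478671  83.36377974 242.41008865] [ 8.36806906e-02  6.62174081e-02  1.25663302e+00  5.80755126e-04
  1.81889209e+00 -1.69664836e+00]
```

View pics/w1.png

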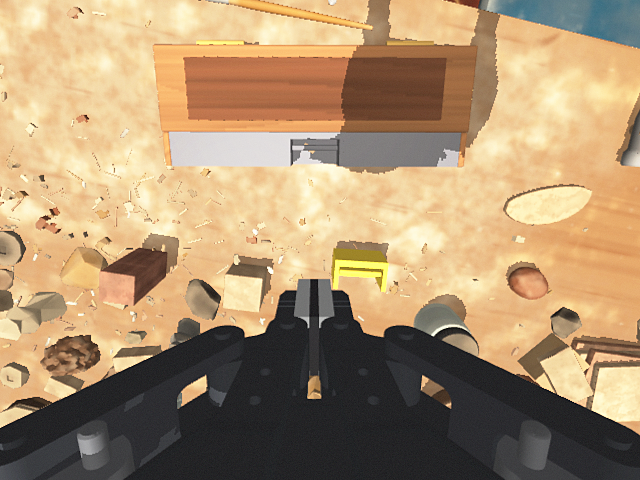

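The wrist view shows the rear edge from (165,166) to (465,166), with the notch between columns 291 and 339. I'll turn these into positions.

```bash
python3 - <<'E'
from h import *
d=dict(np.load("pics/w1.npz"));T=d["T"];f=240/np.tan(np.radians(float(d["vertical_fov"]))/2)
def pt(u,v,z):
    r=T[:3,:3]@[(u-d["cx"])/f,(v-d["cy"])/f,1];return T[:3,3]+r*(z-T[2,3])/r[2]
L=pt(465,166.5,42);R=pt(165,166.5,42);a=pt(339,166.5,42);b=pt(291,166.5,42)
O=(L+R)/2;ey=(L-R)/np.linalg.norm(L-R);ex=np.array([ey[1],-ey[0],0])
print("len",np.linalg.norm(L-R),"O",O.round(1),"yaw",np.degrees(np.arctan2(ex[1],ex[0])),"notch y",(a-O)@ey,(b-O)@ey)
n=(a+b)/2;print("notch",n.round(1))
t=np.array([584.9,83.4,0])-O;print("tcp case x,y",t@ex,t@ey,"dy to notch",(n-O)@ey-t@ey)
E
```

```text
len 273.82146649140594 O [542.6  74.9  42. ] yaw 11.99758848932148 notch y 21.85989065142803 -21.95153895028877
notch [542.6  74.8  42. ]
tcp case x,y 43.14110793347825 -0.45514269584629974 dy to notch 0.4093185464159372
```

Lengths agree: 273.8 mm measured against 272, and a 43.8 mm notch against 44. The notch centre is at case y ≈ 0 and the tool is already lined up with it. Next I lower the hand behind the rear edge.

Emit:
play_rows(targets=[[[0,0,30],[0,0,0],0],[[0,0,30],[0,0,0],0],[[0,0,30],[0,0,0],0],[[0,0,30],[0,0,0],0],[[0,0,30],[0,0,0],0],[[0,0,30],[0,0,0],0],[[0,0,20],[0,0,0],0],[[0,0,14],[0,0,0],0],[[0,0,0],[0,0,0],0],[[0,0,0],[0,0,0],0],[[0,0,0],[0,0,0],0]])

```text
time_s: 3.85
tool_pos: [586.6, 82.1, 30.3]
orientation: [0.63, 0.777, 0.001, 0.001]
wrist_force: [0.8, 0.8, -0.2]
opening: 0.006
```

Emit:
play_rows(targets=[[[0,-5,0],[0,0,0],0],[[0,-5,0],[0,0,0],0],[[0,-5,0],[0,0,0],0],[[0,-5,0],[0,0,0],0],[[0,-3,0],[0,0,0],0],[[0,-2,0],[0,0,0],0],[[0,0,0],[0,0,0],0],[[0,0,0],[0,0,0],0]])

```text
time_s: 4.65
tool_pos: [561.1, 76.6, 28.3]
orientation: [0.63, 0.777, 0.0, 0.0]
wrist_force: [0.1, 0.0, -0.8]
opening: 0.003
```

Emit:
play_rows(targets=[[[1,-2,0],[0,0,0],0],[[1,-2,0],[0,0,0],0],[[0,-2,0],[0,0,0],0],[[0,-2,0],[0,0,0],0],[[0,-2,0],[0,0,0],0],[[0,-2,0],[0,0,0],0],[[0,0,0],[0,0,0],0],[[0,0,0],[0,0,0],0]])

```text
time_s: 5.45
tool_pos: [549.0, 76.1, 28.4]
orientation: [0.63, 0.777, 0.0, 0.0]
wrist_force: [-0.3, 0.5, -0.3]
opening: 0.001
```

Emit:
play_rows(targets=[[[0,-2,0],[0,0,0],0],[[0,-2,0],[0,0,0],0],[[0,-2,0],[0,0,0],0],[[0,-1,0],[0,0,0],0],[[0,0,0],[0,0,0],0],[[0,0,0],[0,0,0],0]])

```text
time_s: 6.05
tool_pos: [542.1, 74.6, 28.3]
orientation: [0.63, 0.777, 0.0, 0.0]
wrist_force: [-0.0, 0.3, 0.9]
opening: 0.0
```

The finger is about 11 mm inside the rear-face plane with no contact, so it is in the notch. I continue towards the key.

Emit:
play_rows(targets=[[[0,-1,0],[0,0,0],0],[[0,-1,0],[0,0,0],0],[[0,-1,0],[0,0,0],0],[[0,-1,0],[0,0,0],0],[[0,-1,0],[0,0,0],0],[[0,-1,0],[0,0,0],0],[[0,0,0],[0,0,0],0]])

```text
time_s: 6.75
tool_pos: [536.5, 73.5, 28.3]
orientation: [0.63, 0.777, 0.0, 0.0]
wrist_force: [4.4, 0.6, -3.4]
opening: 0.001
```

Emit:
play_rows(targets=[[[0,-1,0],[0,0,0],0],[[0,-1,0],[0,0,0],0],[[0,-1,0],[0,0,0],0],[[0,-1,0],[0,0,0],0],[[0,-1,0],[0,0,0],0],[[0,0,0],[0,0,0],0]])

```text
time_s: 7.35
tool_pos: [531.2, 72.3, 28.3]
orientation: [0.63, 0.777, -0.0, -0.0]
wrist_force: [4.5, 1.0, -2.0]
opening: 0.004
```

Emit:
play_rows(targets=[[[0,-1,0],[0,0,0],0],[[0,-1,0],[0,0,0],0],[[0,0,0],[0,0,0],0]])

```text
time_s: 7.65
tool_pos: [529.2, 71.9, 28.3]
orientation: [0.63, 0.777, -0.0, -0.0]
wrist_force: [3.3, 1.3, -2.6]
opening: -0.002
```

Emit:
play_rows(targets=[[[0,-1,0],[0,0,0],0],[[0,-1,0],[0,0,0],0],[[0,0,0],[0,0,0],0]])

```text
time_s: 7.95
tool_pos: [528.6, 71.8, 28.3]
orientation: [0.63, 0.777, 0.001, 0.001]
wrist_force: [10.5, 2.2, -6.5]
opening: 0.0
```

The hand has stopped moving and the force is rising, so the key is against its stop. I press slightly more and hold.

Emit:
play_rows(targets=[[[0,-1,0],[0,0,0],0],[[0,0,0],[0,0,0],0],[[0,0,0],[0,0,0],0],[[0,0,0],[0,0,0],0]])

```text
time_s: 8.35
tool_pos: [528.6, 71.8, 28.4]
orientation: [0.63, 0.777, 0.002, 0.002]
wrist_force: [14.5, 3.3, -9.3]
opening: 0.001
```

```bash
python3 - <<'E'
from bench import ctrl
from h import *
d=ctrl.read_camera("scene");print(ctrl.sense()["wrist_force"])
cv2.imwrite("pics/s2.png",cv2.resize(d["frame"][170:330,150:390],None,fx=3.3,fy=3.3))
E
```

```text
[14.42960291  3.25120715 -8.86521859]
```

View pics/s2.png

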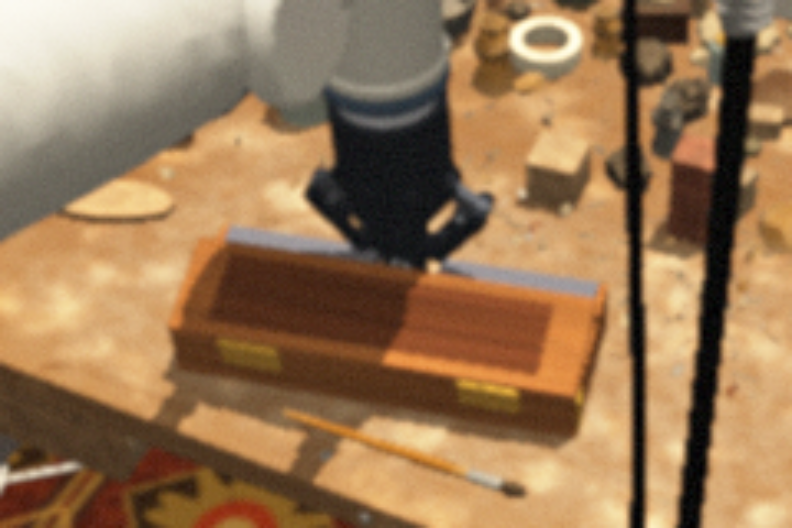

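The lid has risen: its rear edge now covers part of the rail from about (205,245) to (600,290). The hand is clear of it, so I back straight out and then go up.

Emit:
play_rows(targets=[[[0,3,0],[0,0,0],0],[[0,5,0],[0,0,0],0],[[0,8,0],[0,0,0],0],[[0,10,0],[0,0,0],0],[[0,10,0],[0,0,0],0],[[0,10,0],[0,0,0],0],[[0,10,0],[0,0,0],0],[[0,0,0],[0,0,0],0],[[0,0,-30],[0,0,0],0],[[0,0,-30],[0,0,0],0],[[0,0,-30],[0,0,0],0],[[0,0,-30],[0,0,0],0],[[0,0,-30],[0,0,0],0],[[0,0,-30],[0,0,0],0],[[0,0,-30],[0,0,0],0],[[0,0,0],[0,0,0],0],[[0,0,0],[0,0,0],0],[[0,0,0],[0,0,0],0]])

```text
time_s: 10.2
tool_pos: [580.7, 82.9, 236.5]
orientation: [0.63, 0.777, -0.001, -0.001]
wrist_force: [-0.1, 0.9, -0.7]
opening: 0.006
```

```bash
python3 - <<'E'
from bench import ctrl
from h import *
from scipy.spatial.transform import Rotation as Ro
s=ctrl.sense();d=ctrl.read_camera("wrist");cv2.imwrite("pics/w2.png",d["frame"])
T=np.eye(4);T[:3,:3]=Ro.from_quat(s["orientation"]).as_matrix();T[:3,3]=s["tool_pos"];T=T@np.array(d["hand_eye"])
f=240/np.tan(np.radians(d["vertical_fov"])/2);z=d["range_z"];u,v=np.meshgrid(range(640),range(480))
P=np.stack([(u-d["cx"])/f*z,(v-d["cy"])/f*z,z],-1)@T[:3,:3].T+T[:3,3]
a=np.radians(12);ex=np.array([np.cos(a),np.sin(a)]);ey=np.array([-ex[1],ex[0]])
w=P[...,:2]-[542.6,74.9];cx=w@ex+50;cy=w@ey
for x in range(-48,50,6):
    m=(abs(cx-x)<3)&(abs(cy)<120)&(abs(cy)>30)&(z>0);k=(abs(cx-x)<3)&(abs(cy)<18)&(z>0)
    print(x,np.median(P[m][:,2]).round(1),np.median(P[k][:,2]).round(1))
print(s["tool_pos"],s["wrist_force"])
E
```

```text
-48 46.8 46.7
-42 49.3 49.3
-36 51.2 51.5
-30 53.1 53.1
-24 54.9 55.0
-18 56.8 56.8
-12 58.6 58.7
-6 60.4 60.5
0 62.3 62.3
6 63.6 63.7
12 64.9 65.0
18 38.3 38.3
24 42.8 42.6
30 42.8 5.0
36 42.9 5.2
42 42.8 4.8
48 42.8 4.8
[580.73165695  82.86249872 236.54696812] [-0.10779849  0.88788331 -0.72753004]
```

View pics/w2.png

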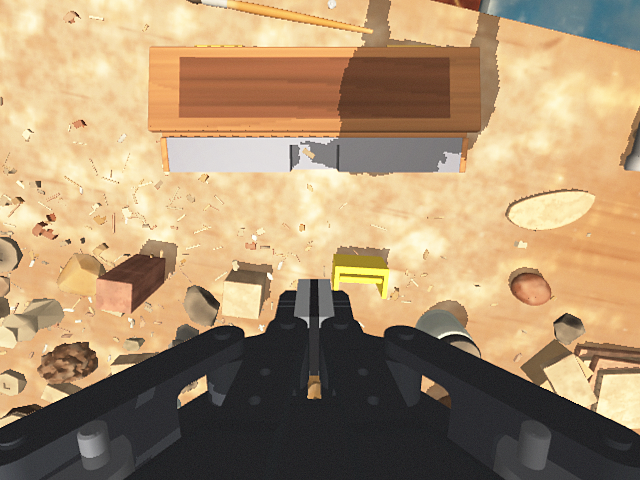

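The lid slope is about 0.31 rad, close to the 0.3 rad of a full opening. The notch floor is free, and the surrounding things look as they did before. The hand is clear, so I hand the job in.

```bash
python3 -c "
from bench import ctrl
print(ctrl.hand_in())"
```

```text
the job is handed in; nothing more can be done
None
```

The key is pressed home, the lid stands ajar, and the hand is clear; I handed the job in at about 10 s of the 72 s allowed.

- **Finding the notch:** The notch showed in the top and wrist pictures, so I did not need to run the finger along the edge. Its centre is at about case y = 0. The sizes I measured agreed with those given (edge 273.8 mm against 272, notch 43.8 mm against 44). Going in confirmed it: the closed finger passed about 11 mm beyond the rear face without contact.
- **Pressing the key:** It moved at about 4–5 N, then stopped with the finger about 25 mm in from the rear face; the key's full travel ends at 24 mm. I pressed on to about 15 N horizontally and held for about 0.3 s, then backed straight out and up.
- **Last checks:** Depth readings put the lid at about 0.31 rad, with its rear edge near 65 mm, and the notch clear down to its floor. The wrist force was near zero. The bystanders in the wrist view looked unmoved, but I did not re-measure any, and the two carved discs were out of view.
- **Disagreement:** The first estimate from the top camera put the rear corners of the notch about 4 mm off the rear face. The wrist view and the contact settled that, and no other check failed.

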